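Hang the sample bin on the rail and load the vial

ROBOT

A 7-joint arm with a two-finger parallel gripper is mounted at the origin on a cart in front of the work surface, level with it; the furniture and walls round the work are solid. World frame = base frame: x ahead of the robot, y to its left, z up, the work surface at z = 0. Lengths are in m, angles in rad, forces in N, time in s.
With the tool pointing down it reaches from about 0.4 to 0.85 m from the base axis. Payload 10.4 kg.
Tool frame: the origin (TCP) lies at the very end of the fingers, on their centre line; the grasp point (between the pads) lies 19 mm behind it (manip.pinch_z is the distance from the TCP to the grasp point, in m); z points along the fingers, y is the line along which they close (so a half turn about z gives the same grasp; the last joint's range is limited). The gripper opens to 85 mm and grips with 20 to 120 N. Pads are 22 mm wide; open, the fingers measure 114 mm over their backs; the gripper's body (76 mm by 85 mm) begins 54 mm behind the grasp point. The pads swing forward as they close: fully open they stand 13 mm farther back than shut.
Start: joints at [-1.367, 0.332, -0.065, 1.46, 0.022, 1.35, -0.088], TCP at [0.141, 0.609, 0.231] pointing down, gripper open.
Joint ranges: [-2.6, 2.6], [-0.5, 2.12], [-1.47, 1.34], [0.16, 2.42], [-1.27, 4.41], [0.06, 2.06], [-2.6, 2.6]. Speed limits (rad/s): [2.22, 2.22, 2.79, 2.79, 3.14, 3.14, 3.14].

INTERFACE

Orientations are given as a unit quaternion [x, y, z, w].
In Python, from workcell import manip gives the robot as it stands. The module is installed in compiled form; this text tells all that it offers.
- The arm moves only by the shell command python3 -m creep 'ROWS' [OPENING] [FORCE]. ROWS is a JSON object of lists of equal length, an entry for each row: "slide": the shift along the tool's x, y, z in m, a list of three; "twist": the turn about the tool's z in degrees. A call has 1 to 8 rows; each row shifts and turns the commanded pose from where the row before left it, along the tool's axes as they then stand; what a row does not reach is not made up. A row lasts 1/8 s, in which the tool goes at most 62.5 mm and 10.7 degrees, less where a joint would pass 70% of its speed; a pose out of reach is approached as far as the arm can. A call with a gripper value outside its range is refused whole. OPENING is the opening in per cent of the stroke, from 0 (shut) to 100 (fully open), set as the call begins (- or left out, the last holds). The fingers move at their own pace and stop on an object; FORCE is the grip in N (left out, the last holds). Time passes only in rows, so rows that do not move let the fingers close. It gives the time, the measured TCP pose, the force, the opening and the grip force at its end, in the units of the state.
- manip.get_obs(): the state, without advancing time (a new reading comes with each control period).
- manip.camera(name): name is "scene" or "top" or "wrist"; returns (picture, depth): 480x640x3 uint8, blue, green, red; 480x640 float32, m along the optical axis (not along the pixel's ray), 0 where there is no reading.
- manip.camera_params(name): a dict with "intrinsics" (3x3 intrinsics, pixels), "R" (3x3) and "t" (3): a world point X has camera coordinates R X + t. Camera axes: x right, y down, z forward; pixel columns grow to the right and rows downward; lengths in m; the calibration is good to about 2 mm. A picture is of the moment at which its call begins: read the wrist's pose just before it. camera_params takes no time and is no camera call; for the wrist camera it gives the pose at the moment of the call.
- manip.hand_in(): hands the job in; it is judged then, once.
The state is a dict: "clock": time; "joint_pos": joint angles; "joint_velocities": joint speeds; "tau": joint torques, N m; "position": TCP position; "ee_rot": TCP orientation; "ft_force": force on the tool from outside, world axes, zero at the start; "torque": the same for the moment, N m; "grip_width": opening from 0.0 (shut) to 1.0 (fully open); "grasp_force": force on a finger pad.
Only numpy, scipy, OpenCV 4.12 (cv2) and the standard library are available. Lean on these libraries where they do the work, as an engineer would, in place of code of your own. Each camera call takes 0.05 s, during which the arm holds its last target. There are 200 camera calls.

TASK

Hang the yellow sample bin on the aluminium rail of the small grey-white rack: with its front raised, hook its back lip over the rail, then swing it down until it hangs level with its two back feet against the rack's plate, and let go of it. Then stand the blue-capped vial upright in the hanging bin, leaving the other two vials where they are.

Things in the scene. Friction and masses are not known exactly. Their poses are not given: they have to be found in the camera images.
- bin: Loose yellow plastic bin, 0.13 to 0.21 kg, open on top, standing on the right-hand worktop. Origin: centre of its box's underside; x to its back, y to its left, z up (so for all bin_ points). Box outside 90 (x) by 96 (y) mm, walls 3 mm; side walls 44 mm high, front wall 34 mm, back wall 69 mm with a hooked lip (bin_lip), two feet low on the back (bin_foot), a pull fin in front (bin_fin).
- bin_fin (a point): Centre of the gripping area of the bin's upright pull fin: x = -62, y = 0, z = 36 mm in the bin's frame. The fin is 12 mm thick (along y), runs from x = -77 mm back to the front wall (x = -45 mm) and from z = 12 to 56 mm; grip it across y, from above or leaning toward the robot.
- bin_lip (a point): On the underside of the bin's back lip, mid-width: x = 59, y = 0, z = 65 mm in the bin's frame. The lip runs back from the back wall (x = 45 mm) and ends in a leg 3 mm thick (inner face x = 61 mm) that turns 12 mm down, over the whole width: a slot 16 mm wide, open downward. Hung properly, this point lies on the rail's top edge, with the leg against the rail's back face.
- bin_foot (a point): Mid-way between the tips of the two feet low on the bin's back, at their top: x = 71, y = 0, z = 12 mm in the bin's frame. Each foot is 14 mm wide, at y = +34 and -34 mm, from the underside up to z = 12 mm, and stands out 26 mm from the back wall, 10 mm farther than the leg's inner face. Hung, the feet rest against the rack's plate.
- bin_floor (a point): Centre of the bin's inner floor: x = 0, y = 0, z = 3 mm in the bin's frame. The room inside is 84 (x) by 90 (y) mm.
- rail_top (a point): Middle of the top edge of the rail, an aluminium strip 4 mm thick (x), 48 mm tall, 210 mm long (y), on the fixed grey-white rack on the left bench; about 108 mm above z = 0. Axes as the rack's: x back, y along the rail to the left, z up. Nothing stands behind the rail's upper 15 mm. Hang the bin square to the rail, within 45 mm of its middle.
- plate_mid (a point): On the front face of the rack's upright plate (220 mm wide, top 15 mm below the rail's), 53 mm below the rail's top. The gap from rail to plate is 10 mm. Hung, the bin's feet reach under the rail (5 mm below it) to this plate, so it cannot go on level: raised at the front by over 17 degrees (30 is comfortable) the feet pass in front of the rail. Let it down fully on the rail before the swing.
- vial_blue_mid (a point): Blue-capped vial, glass, 27 mm in diameter, 56 mm tall, about 30 g, standing upright on the left bench; this point is its centre, 28 mm above its foot, z along its axis. The three vials stand 60 to 150 mm apart, in any order.
- vial_blue: The blue-capped vial itself; origin at the centre of its foot, z along its axis.
- vial_black_mid (a point): Black-capped vial, glass, 27 mm in diameter, 56 mm tall, about 30 g, standing upright on the left bench; this point is its centre, 28 mm above its foot, z along its axis. The three vials stand 60 to 150 mm apart, in any order. To be left alone.
- vial_white_mid (a point): White-capped vial, glass, 27 mm in diameter, 56 mm tall, about 30 g, standing upright on the left bench; this point is its centre, 28 mm above its foot, z along its axis. The three vials stand 60 to 150 mm apart, in any order. To be left alone.
Not all that is in view belongs to the job. What is shaped like the vial_blue but orange, purple or red is not meant.

How it is judged:
On the way, in this order (a step that is already met when the one before it is completed fails the run):
1. the bin hangs level on the rail, let go of (x of bin_lip in the frame of rail_top between -0.005 and 0.005 m and z of bin_lip in the frame of rail_top between -0.004 and 0.006 m and y of bin_lip in the frame of rail_top between -0.055 and 0.055 m and angle between bin_lip's own z axis and vertical below 0.06 rad and angle between the x axis of bin_lip and the x axis of rail_top, either way round below 0.08 rad and contact force between the fingers and bin below 0.2 N), for 0.3 s.
2. the blue-capped vial stands in the hanging bin (x of vial_blue_mid in the frame of bin_floor between -0.04 and 0.04 m and y of vial_blue_mid in the frame of bin_floor between -0.04 and 0.04 m and z of vial_blue_mid in the frame of bin_floor between 0.02 and 0.036 m and angle between vial_blue_mid's own z axis and vertical below 0.15 rad and x of bin_lip in the frame of rail_top between -0.005 and 0.005 m and z of bin_lip in the frame of rail_top between -0.004 and 0.006 m and y of bin_lip in the frame of rail_top between -0.055 and 0.055 m and angle between bin_lip's own z axis and vertical below 0.06 rad and angle between the x axis of bin_lip and the x axis of rail_top, either way round below 0.08 rad), for 0.2 s.
At the end, for the whole second after the job is handed in: Bin hung: bin_lip within 5 mm fore and aft of the rail's top edge, at most 4 mm below or 6 mm above it, within 55 mm of its middle, level to 0.06 rad, square to 0.08 rad. Blue-capped vial stands on the bin's floor, tilted under 0.15 rad. Both released, at rest (all of step 2 and contact force between the fingers and bin below 0.2 N and contact force between the fingers and vial_blue below 0.2 N and linear speed of each of bin, vial_blue below 0.02 m/s); the robot touches nothing.
It fails at once if one of the other two vials is moved more than 3 cm or knocked over (distance of any of vial_black_mid, vial_white_mid from where it was at the start of the episode above 0.03 m or angle between any of vial_black_mid, vial_white_mid's own z axis and vertical above 0.5 rad).
It also fails if it takes over 53 s, if anything falls off the work surface, if the arm or the gripper's body presses on something with over 40 N, if the wrist force passes 120 N, or if a joint passes its speed limit or range.

## Working session

There is one attempt and no reset: what is moved stays moved. The work goes in short steps, Python scripts to look and compute and a shell command to move; the robot and the scene stay as the last step left them, time stands still between calls to the robot, and variables do not carry over. Pictures are saved under pics/ and viewed, at most 13 in all, crops included, and the job is handed in when it is done.

```bash
mkdir -p pics
cat > h.py <<'E'
import numpy as np, cv2
from workcell import manip
from scipy.spatial.transform import Rotation as Ro
def shot(n,save=None):
    P=manip.camera_params(n); im,d=manip.camera(n)
    if save: cv2.imwrite('pics/'+save+'.png',im)
    return im,d,P
def pts(d,P):
    v,u=np.mgrid[:480,:640]; K=P['intrinsics']
    c=np.stack([(u-K[0][2])/K[0][0]*d,(v-K[1][2])/K[1][1]*d,d],-1)
    return (c-np.array(P['t']))@np.array(P['R'])
def proj(X,P):
    c=np.array(P['R'])@np.asarray(X)+P['t']; q=np.array(P['intrinsics'])@c; return q[:2]/q[2]
E
python3 - <<'E'
from h import *
for n in('scene','top'):
    im,d,P=shot(n,n+'0'); np.savez(n+'0',im=im,d=d,**P)
    print(n,-np.array(P['R']).T@P['t'],P['intrinsics'][0][0])
o=manip.get_obs(); print(o['position'],o['ee_rot'],o['clock'],o['grip_width'],Ro.from_quat(o['ee_rot']).as_matrix().round(3))
E
```

```text
scene [0.39080263 0.74974945 1.02752274] 608.4605771036505
top [-0.28847947 -0.2834871   1.20255097] 583.5355491595567
[0.14044101 0.60866888 0.23062388] [ 1.13131424e-01  9.93579839e-01 -6.18588333e-04 -4.69466762e-05] 0.1 0.9995416219177474 [[-0.974  0.225 -0.   ]
 [ 0.225  0.974 -0.001]
 [-0.    -0.001 -1.   ]]
```

View pics/scene0.png

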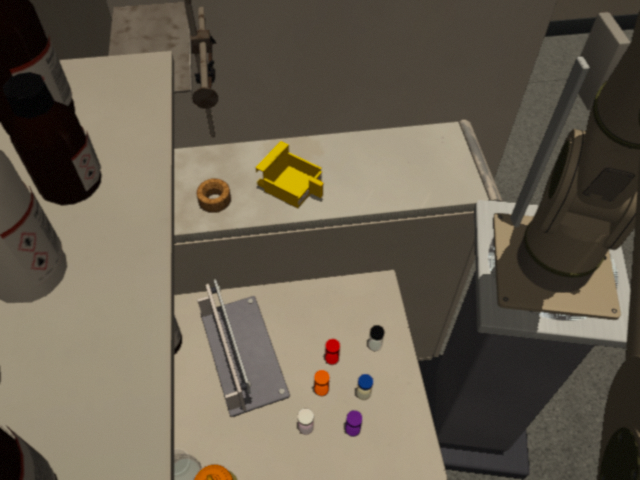

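View pics/top0.png

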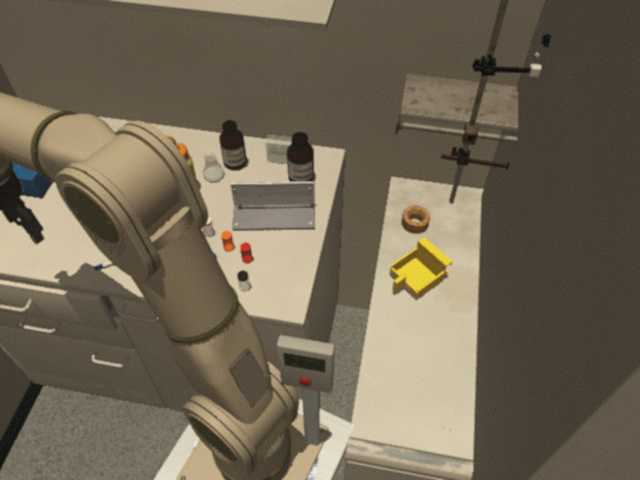

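The scene view shows the bin (290,178), the rack (243,350), and vials: blue (365,386), black (377,337), white (306,420), with red (332,350), orange (321,382) and purple (354,423) as decoys. In the top view the bin is at (420,268), its fin at (399,283), and the rack at (273,206).

```bash
cat >> h.py <<'E'
def load(n):
    z=np.load(n+'.npz'); return z['im'],z['d'],{k:z[k] for k in('intrinsics','R','t')}
E
python3 - <<'E'
from h import *
for n in('scene0','top0'):
    im,d,P=load(n); X=pts(d,P); hsv=cv2.cvtColor(im,cv2.COLOR_BGR2HSV)
    m=(cv2.inRange(hsv,(22,150,60),(33,255,255))>0)&(d>0)
    nl,l,st,c=cv2.connectedComponentsWithStats(m.astype(np.uint8))
    for i in range(1,nl):
        if st[i,4]<60: continue
        Q=X[l==i]; print(n,'yellow',st[i],Q.mean(0).round(3),Q.min(0).round(3),Q.max(0).round(3))
        if st[i,4]>500:
            for zl,zh in((-.05,.02),(.02,.05),(.05,.062),(.062,.09)):
                q=Q[(Q[:,2]>zl)&(Q[:,2]<zh)]
                if len(q)>5:print(zl,len(q),q.mean(0).round(3),cv2.minAreaRect((q[:,:2]*1000).astype(np.float32)))
im,d,P=load('scene0');X=pts(d,P)
for k,(u,v) in dict(blue=(365,380),black=(377,331),white=(306,415),red=(332,345),orange=(321,378),purple=(354,418),table=(340,450),rt=(450,170)).items():
    q=X[v-2:v+3,u-2:u+3].reshape(-1,3); print(k,np.median(q,0).round(3))
q=X[270:415,195:290].reshape(-1,3)
for zl in np.arange(0.0,.14,.01):
    s=q[(q[:,2]>zl)&(q[:,2]<zl+.01)]; 
    if len(s)>5: print(round(zl,2),len(s),s.mean(0).round(3),cv2.minAreaRect((s[:,:2]*1000).astype(np.float32)))
E
python3 -c "
import cv2
a=cv2.imread('pics/scene0.png');cv2.imwrite('pics/c1.png',cv2.resize(a[130:450,190:400],None,fx=1.85,fy=1.85,interpolation=2)) if 0 else cv2.imwrite('pics/c1.png',cv2.resize(a[270:450,190:400],None,fx=3.3,fy=3.3,interpolation=2))"
```

```text
scene0 yellow [ 256  141   67   66 2519] [ 0.564 -0.15   0.029] [ 0.485 -0.284 -0.005] [ 0.632 -0.078  0.074]
-0.05 1046 [ 0.561 -0.156  0.006] ((548.1617431640625, -177.85025024414062), (186.5841522216797, 147.93093872070312), 78.1281509399414)
0.02 935 [ 0.554 -0.14   0.035] ((540.323486328125, -136.49085998535156), (103.52445983886719, 123.85836029052734), 63.378658294677734)
0.05 177 [ 0.553 -0.141  0.055] ((543.2411499023438, -154.74380493164062), (86.532470703125, 127.7149658203125), 81.96701049804688)
0.062 361 [ 0.602 -0.164  0.068] ((601.9486083984375, -166.16867065429688), (98.2526626586914, 24.669456481933594), 64.19950103759766)
top0 yellow [418 238  34  29 325] [ 0.6   -0.168  0.068] [ 0.573 -0.213  0.053] [ 0.631 -0.122  0.075]
top0 yellow [ 391  246   56   48 1095] [ 0.558 -0.141  0.016] [ 0.482 -0.209 -0.007] [ 0.614 -0.084  0.063]
-0.05 732 [ 0.569 -0.142  0.004] ((563.6408081054688, -148.66696166992188), (112.64462280273438, 90.46864318847656), 82.06636810302734)
0.02 304 [ 0.542 -0.144  0.038] ((543.1522827148438, -139.41555786132812), (100.14796447753906, 115.3693
[... 1229 characters left out ...]
115234375, 216.10696411132812), 28.018640518188477)
0.07 46 [0.587 0.326 0.075] ((603.994873046875, 290.8351745605469), (40.893253326416016, 206.34725952148438), 22.00876808166504)
0.08 171 [0.598 0.3   0.087] ((604.4208984375, 282.04815673828125), (23.39832878112793, 221.58718872070312), 26.920637130737305)
0.09 397 [0.607 0.293 0.092] ((606.4197387695312, 283.6471252441406), (21.815462112426758, 220.4330596923828), 28.43407440185547)
0.1 257 [0.595 0.286 0.107] ((598.3050537109375, 279.78790283203125), (4.138025760650635, 212.42092895507812), 27.086414337158203)
0.11 17 [0.599 0.279 0.111] ((596.8413696289062, 282.477294921875), (3.0386316776275635, 197.82135009765625), 26.953758239746094)
```

View pics/c1.png

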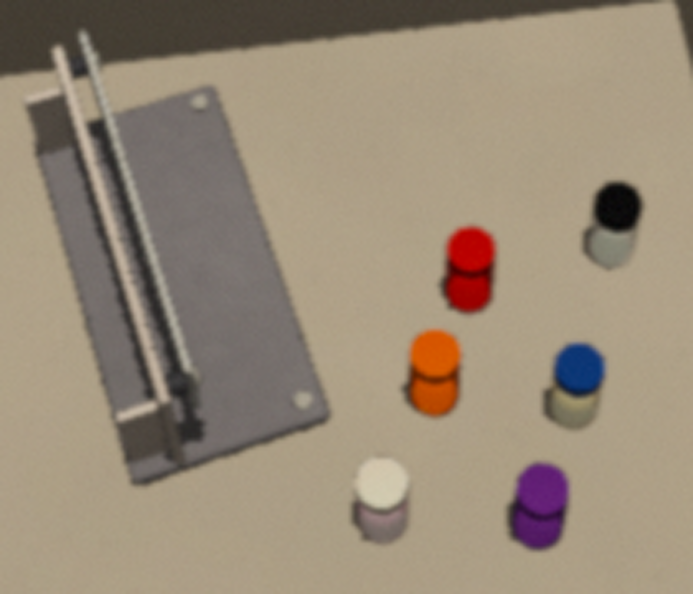

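The crop confirms that the blue-capped vial is the one at scene (365,386), i.e. (0.360, 0.322). Red, orange and purple are decoys. The tool only yaws, so the bin has to pitch by pivoting between the pads. I'll check for a post in the way, then plan the approach.

```bash
cat >> h.py <<'E'
def plan(*tgts,twist=0):
    o=manip.get_obs(); R=Ro.from_quat(o['ee_rot']).as_matrix()@Ro.from_euler('z',twist,degrees=True).as_matrix()
    p=np.array(o['position']); a=np.degrees(np.arctan2(R[1,1],R[0,1]))
    print('pos',p.round(4),'tool y angle after twist',a.round(2),'F',np.round(o['ft_force'],1),'grip',round(o['grip_width'],3),np.round(o['grasp_force'],1),'t',round(o['clock'],2))
    for t in tgts:
        s=R.T@(np.array(t)-p); print(np.round(t,3),'slide',(s*1000).round(1),'mm rows>=',int(np.ceil(np.linalg.norm(s)/.0625))); p=np.array(t)
E
python3 - <<'E'
from h import *
im,d,P=load('scene0');X=pts(d,P)
for u,v in((600,60),(590,70),(555,130),(575,80),(520,200)): print((u,v),X[v,u].round(3))
im,d,P=load('top0');X=pts(d,P)
for u,v in((305,360),(312,410)): print((u,v),X[v,u].round(3))
plan((.42,.42,.25),(.52,.15,.25),(.535,-.13,.25),twist=13)
print(manip.get_obs()['joint_pos'])
P=manip.camera_params('wrist'); R=np.array(P['R']);print(-R.T@P['t'],R.round(2))
E
```

```text
(600, 60) [ 0.052 -0.082  0.432]
(590, 70) [ 0.055 -0.095  0.403]
(555, 130) [ 0.075 -0.079  0.286]
(575, 80) [ 0.077 -0.081  0.392]
(520, 200) [ 0.08  -0.09   0.084]
(305, 360) [ 0.039 -0.105  0.451]
(312, 410) [ 0.067 -0.1    0.198]
pos [0.1404 0.6087 0.2306] tool y angle after twist 64.01 F [-0.3 -1.3  0.1] grip 1.0 0.0 t 0.1
[0.42 0.42 0.25] slide [-334.   -47.1  -19.2] mm rows>= 6
[0.52 0.15 0.25] slide [-208.2 -198.9    0.3] mm rows>= 5
[ 0.535 -0.13   0.25 ] slide [-136.2 -245.1    0.3] mm rows>= 5
[-1.36661149  0.33276251 -0.06472337  1.46085838  0.02159663  1.3499079
 -0.08850409]
[0.06728272 0.6257575  0.37377857] [[ 0.23  0.97 -0.  ]
 [ 0.93 -0.21  0.3 ]
 [ 0.29 -0.07 -0.95]]
```

```bash
python3 -m creep '{"slide":[[0,0,0],[0,0,0],[-0.056,-0.008,-0.0035],[-0.056,-0.008,-0.0035],[-0.056,-0.008,-0.003],[-0.056,-0.008,-0.003],[-0.055,-0.008,-0.003],[-0.055,-0.007,-0.003]],"twist":[6.5,6.5,0,0,0,0,0,0]}' 100 20
python3 -m creep '{"slide":[[-0.042,-0.040,0],[-0.042,-0.040,0],[-0.042,-0.040,0],[-0.042,-0.040,0],[-0.040,-0.039,0],[0,0,0]],"twist":[0,0,0,0,0,0]}'
python3 - <<'E'
from h import *
plan((.495,-.113,.22))
E
```

```text
clock: 1.1
position: [0.4213, 0.4191, 0.2502]
ee_rot: [0.225, 0.974, -0.0, -0.0]
ft_force: [0.2, 0.6, -0.0]
grip_width: 0.999
grasp_force: 0.0
clock: 1.85
position: [0.5212, 0.1451, 0.2503]
ee_rot: [0.229, 0.973, -0.001, 0.0]
ft_force: [-0.4, 0.6, 0.3]
grip_width: 1.0
grasp_force: 0.0
pos [0.5212 0.1451 0.2503] tool y angle after twist 63.54 F [-0.4  0.6  0.3] grip 1.0 0.0 t 1.85
[ 0.495 -0.113  0.22 ] slide [ -91.5 -242.7   30.6] mm rows>= 5
```

```bash
python3 -m creep '{"slide":[[-0.0182,-0.0485,0.006],[-0.0182,-0.0485,0.006],[-0.0182,-0.0485,0.006],[-0.0182,-0.0485,0.006],[-0.0182,-0.0485,0.006],[0,0,0],[0,0,0]],"twist":[0,0,0,0,0,0,0]}'
python3 - <<'E'
from h import *
plan()
im,d,P=shot('wrist','w1'); np.savez('w1',im=im,d=d,**P); X=pts(d,P); hsv=cv2.cvtColor(im,cv2.COLOR_BGR2HSV)
m=(cv2.inRange(hsv,(20,120,50),(35,255,255))>0)&(d>0); Q=X[m]
for zl,zh in((.049,.06),(.062,.08)):
    q=Q[(Q[:,2]>zl)&(Q[:,2]<zh)]; print(zl,len(q),q.mean(0).round(4),cv2.minAreaRect((q[:,:2]*1000).astype(np.float32)))
    if zl<.06:
        a=np.radians(-26); q2=q-[.554,-.142,0]; b=np.c_[q2[:,0]*np.cos(a)+q2[:,1]*np.sin(a),-q2[:,0]*np.sin(a)+q2[:,1]*np.cos(a),q2[:,2]]
        f=b[b[:,0]<-.035]; print('fin in bin frame',len(f),f.min(0).round(4),f.max(0).round(4),np.median(f,0).round(4))
E
```

```text
clock: 2.72
position: [0.4955, -0.1062, 0.2201]
ee_rot: [0.224, 0.975, 0.0, -0.0]
ft_force: [0.8, 0.0, 0.4]
grip_width: 1.0
grasp_force: 0.0
pos [ 0.4955 -0.1062  0.2201] tool y angle after twist 64.07 F [0.8 0.  0.4] grip 1.0 0.0 t 2.73
0.049 1044 [ 0.5524 -0.1413  0.0551] ((541.1224975585938, -136.4641571044922), (95.25545501708984, 121.05813598632812), 65.02183532714844)
fin in bin frame 471 [-0.0745 -0.0064  0.049 ] [-0.0419  0.0055  0.0586] [-0.0587 -0.0007  0.056 ]
0.062 2346 [ 0.6028 -0.1651  0.0687] ((604.256103515625, -166.07742309570312), (95.69890594482422, 23.515731811523438), 64.01399230957031)
```

View pics/w1.png

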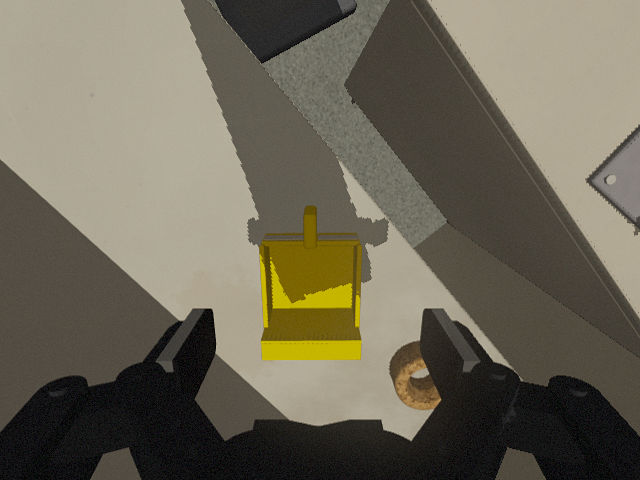

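The wrist view shows the bin square to the tool, with the fin at (310,225), the lip at (311,349), and the cork ring clear to the right. Next: descend onto the fin and close gently.

Run:
```python
from h import *
plan((.4957,-.1138,.10),(.4957,-.1138,.021))
```

```text
pos [ 0.4957 -0.1058  0.2202] tool y angle after twist 64.13 F [ 1.1 -0.3  0.2] grip 1.002 0.0 t 2.77
[ 0.496 -0.114  0.1  ] slide [ -3.6  -7.3 120.1] mm rows>= 2
[ 0.496 -0.114  0.021] slide [-0. -0. 79.] mm rows>= 2
```

```bash
python3 -m creep '{"slide":[[-0.0018,-0.0036,0.05],[-0.0018,-0.0036,0.05],[0,0,0.02],[0,0,0],[0,0,0]],"twist":[0,0,0,0,0]}' 60
python3 - <<'E'
from h import *
plan((.4957,-.1138,.021))
E
```

```text
clock: 3.4
position: [0.4964, -0.1147, 0.1013]
ee_rot: [0.224, 0.975, 0.0, 0.001]
ft_force: [0.2, -0.4, 0.3]
grip_width: 0.597
grasp_force: 0.0
pos [ 0.4964 -0.1147  0.1013] tool y angle after twist 64.09 F [ 0.2 -0.4  0.3] grip 0.597 0.0 t 3.4
[ 0.496 -0.114  0.021] slide [ 1.1  0.5 80.3] mm rows>= 2
```

```bash
python3 -m creep '{"slide":[[0.001,0.0005,0.04],[0,0,0.03],[0,0,0.010],[0,0,0]],"twist":[0,0,0,0]}' 30
python3 -m creep '{"slide":[[0,0,0],[0,0,0],[0,0,0]],"twist":[0,0,0]}' 15
python3 -m creep '{"slide":[[0,0,0],[0,0,0]],"twist":[0,0]}' 13
python3 -m creep '{"slide":[[0,0,0],[0,0,0]],"twist":[0,0]}' 11
```

```text
clock: 3.9
position: [0.4954, -0.1145, 0.021]
ee_rot: [0.225, 0.974, 0.0, 0.0]
ft_force: [0.4, 0.8, -0.0]
grip_width: 0.307
grasp_force: 0.0
clock: 4.28
position: [0.4952, -0.1146, 0.0209]
ee_rot: [0.225, 0.974, 0.0, 0.001]
ft_force: [-0.1, -0.4, -0.2]
grip_width: 0.149
grasp_force: 0.2
clock: 4.53
position: [0.4953, -0.1146, 0.0208]
ee_rot: [0.225, 0.974, 0.0, 0.0]
ft_force: [-0.9, 1.4, 6.7]
grip_width: 0.138
grasp_force: 19.7
clock: 4.78
position: [0.4952, -0.1145, 0.0208]
ee_rot: [0.225, 0.974, 0.0, 0.0]
ft_force: [-0.7, 0.7, 6.9]
grip_width: 0.14
grasp_force: 19.7
```

```bash
python3 -m creep '{"slide":[[0,0,0],[0,0,0]],"twist":[0,0]}' 14 20
python3 -m creep '{"slide":[[-0.0025,0,-0.007],[-0.0024,0,-0.0071],[-0.0032,0,-0.0068],[-0.0032,0,-0.0067],[0,0,0]],"twist":[0,0,0,0,0]}' 14
cat > tilt.py <<'E'
from h import *
import sys
plan()
im,d,P=shot('wrist',sys.argv[1]); X=pts(d,P); hsv=cv2.cvtColor(im,cv2.COLOR_BGR2HSV)
o=manip.get_obs(); R=Ro.from_quat(o['ee_rot']).as_matrix()
m=(cv2.inRange(hsv,(20,120,40),(35,255,255))>0)&(d>0); Q=(X[m]-o['position'])@R*[-1000,1000,-1000]  # bin-like axes: back, left, up from TCP
m0=Q[:,0]>20; S=Q[m0&(abs(abs(Q[:,1])-46.5)<1.5)]   # side wall tops
# upper envelope of the side walls along x
bx=np.arange(20,130,5); e=np.array([[b+2.5,np.percentile(S[(S[:,0]>=b)&(S[:,0]<b+5),2],90)] for b in bx if ((S[:,0]>=b)&(S[:,0]<b+5)).sum()>3]); print(e.round(0).tolist())
f=Q[(abs(Q[:,1])<5)&(Q[:,0]<15)&(Q[:,2]>5)]; 
if len(f)>20:
    p=np.polyfit(f[:,0],f[:,2],1); print('fin top slope deg',np.degrees(np.arctan(-p[0])).round(1),len(f),f.min(0).round(1),f.max(0).round(1))
t=Q[(Q[:,2]>np.polyval([0,-500],0))&(Q[:,0]>80)]
print('back part',len(t),t.min(0).round(1),t.max(0).round(1))
np.save('Q',Q)
E
python3 tilt.py w2
```

```text
clock: 5.03
position: [0.4953, -0.1146, 0.0208]
ee_rot: [0.225, 0.974, 0.0, 0.0]
ft_force: [-0.0, 1.4, 6.8]
grip_width: 0.14
grasp_force: 4.1
clock: 5.65
position: [0.5055, -0.1198, 0.0485]
ee_rot: [0.225, 0.974, 0.0, 0.001]
ft_force: [-0.4, 0.2, -1.7]
grip_width: 0.133
grasp_force: 2.2
pos [ 0.5055 -0.1198  0.0485] tool y angle after twist 64.0 F [-0.4  0.2 -1.7] grip 0.133 2.2 t 5.65
[[62.0, 11.0], [68.0, 10.0]]
fin top slope deg -34.8 2625 [-13.8  -5.    5.1] [15.   5.  79.5]
back part 1144 [ 80.  -68.7 -47.5] [128.9  15.5 -33.9]
```

View pics/w2.png

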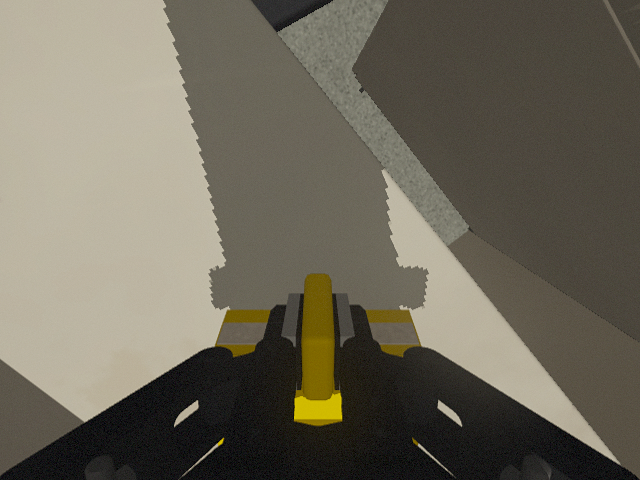

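The wrist view shows the fin held at (318,335), but the gripper hides the box behind it. I'll measure the tilt from the scene camera.

```bash
cat > sc.py <<'E'
from h import *
import sys
# bin pitch from scene camera: yellow points in axes (back,left,up) from the TCP
def meas(save):
    o=manip.get_obs(); R=Ro.from_quat(o['ee_rot']).as_matrix(); plan()
    im,d,P=shot('scene',save); X=pts(d,P); hsv=cv2.cvtColor(im,cv2.COLOR_BGR2HSV)
    m=(cv2.inRange(hsv,(20,120,30),(35,255,255))>0)&(d>0); A=(X-o['position'])@R*[-1000,1000,-1000]
    m&=(np.abs(A).max(-1)<200); Q=A[m]
    # sweep along x: floor/box profile near mid-width and lip strip
    for lo in range(-30,150,12):
        s=Q[(Q[:,0]>=lo)&(Q[:,0]<lo+12)]
        if len(s)>8: print(lo,len(s),'z 5/50/95%',np.percentile(s[:,2],[5,50,95]).round(0),'y',np.percentile(s[:,1],[2,98]).round(0))
    np.save('Q',Q); v,u=np.nonzero(m); print('px',u.min(),u.max(),v.min(),v.max())
    c=im[max(0,v.min()-15):v.max()+15,max(0,u.min()-15):u.max()+15]; cv2.imwrite('pics/%s_c.png'%save,cv2.resize(c,None,fx=4,fy=4,interpolation=2))
meas(sys.argv[1])
E
python3 sc.py s1
```

```text
pos [ 0.5052 -0.1197  0.0481] tool y angle after twist 64.0 F [-0.3  0.7 -1.2] grip 0.143 2.2 t 5.7
-18 80 z 5/50/95% [-4. 15. 61.] y [-10.  46.]
-6 33 z 5/50/95% [-17.  66. 113.] y [-36.  63.]
6 126 z 5/50/95% [-27. -14. 107.] y [-24.  63.]
18 124 z 5/50/95% [-48.   1.  15.] y [-9. 50.]
30 69 z 5/50/95% [-28.  -8.  15.] y [-4. 50.]
42 116 z 5/50/95% [-33. -26.  12.] y [-19.  50.]
54 125 z 5/50/95% [-36. -29.   9.] y [-21.  50.]
66 158 z 5/50/95% [-38. -26.   6.] y [-47.  49.]
78 199 z 5/50/95% [-40. -27.   6.] y [-48.  50.]
90 295 z 5/50/95% [-41. -30.   1.] y [-47.  49.]
102 586 z 5/50/95% [-26.   3.  25.] y [-48.  47.]
114 179 z 5/50/95% [-40.  23.  26.] y [-48.  47.]
126 98 z 5/50/95% [-41.  20.  23.] y [-89.  45.]
px 251 331 119 200
```

```bash
python3 -m creep '{"slide":[[-0.0039,0,-0.0064],[-0.0039,0,-0.0064],[-0.0045,0,-0.006],[-0.0045,0,-0.006],[0,0,0]],"twist":[0,0,0,0,0]}' 14
python3 -m creep '{"slide":[[0,0,0],[0,0,0],[0,0,0]],"twist":[0,0,0]}' 5 80
python3 -m creep '{"slide":[[0,0,-0.02],[0,0,-0.03],[0,0,-0.03],[0,0,0]],"twist":[0,0,0,0]}'
python3 sc.py s2
```

```text
clock: 6.38
position: [0.5207, -0.1273, 0.0732]
ee_rot: [0.225, 0.974, 0.0, 0.001]
ft_force: [-0.7, 0.0, -1.2]
grip_width: 0.135
grasp_force: 2.1
clock: 6.75
position: [0.5203, -0.127, 0.0728]
ee_rot: [0.225, 0.974, 0.0, 0.0]
ft_force: [0.2, -1.0, 2.5]
grip_width: 0.13
grasp_force: 78.1
clock: 7.25
position: [0.5208, -0.127, 0.1541]
ee_rot: [0.225, 0.974, 0.0, 0.001]
ft_force: [0.1, 0.2, -2.8]
grip_width: 0.127
grasp_force: 78.1
pos [ 0.5208 -0.127   0.1541] tool y angle after twist 64.01 F [ 0.1  0.2 -2.8] grip 0.127 78.1 t 7.25
-30 18 z 5/50/95% [-4.  2. 37.] y [-4. 23.]
-18 97 z 5/50/95% [-3. 15. 56.] y [-10.  42.]
-6 129 z 5/50/95% [-29. -22.  57.] y [-46.  54.]
6 173 z 5/50/95% [-28.  -4.  89.] y [ 4. 62.]
18 94 z 5/50/95% [-35.  -9.  10.] y [18. 50.]
30 81 z 5/50/95% [-39. -18.   4.] y [45. 50.]
42 134 z 5/50/95% [-48. -34.  -1.] y [-39.  50.]
54 128 z 5/50/95% [-54. -46.  -8.] y [-46.  49.]
66 153 z 5/50/95% [-58. -52. -12.] y [-49.  50.]
78 248 z 5/50/95% [-61. -50. -18.] y [-47.  50.]
90 423 z 5/50/95% [-45. -29. -16.] y [-46.  47.]
102 375 z 5/50/95% [-23.  -7.   1.] y [-47.  46.]
114 142 z 5/50/95% [-18.  -5.  -1.] y [-47.  47.]
126 37 z 5/50/95% [-93.  -8.  -6.] y [-121.   48.]
138 14 z 5/50/95% [-96. -91. -74.] y [-119. -107.]
px 192 317 48 166
```

View pics/s2_c.png

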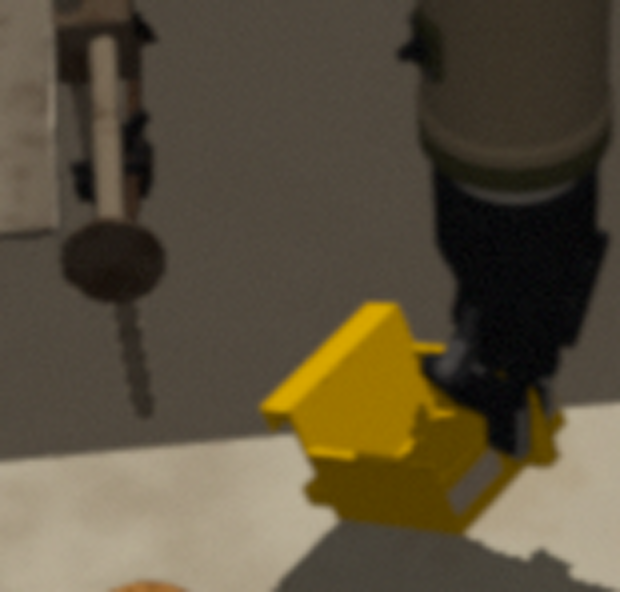

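The bin is held pitched about 25° (image: lip corner (270,410), box underside (450,520)). Now lift, carry it across, then twist near the rack.

Run:
```python
from h import *
plan((.5208,-.127,.23),(.47,.20,.23))
print(manip.get_obs()['joint_pos'])
```

```text
pos [ 0.52   -0.1268  0.1526] tool y angle after twist 64.02 F [-0.8  0.4 -3.2] grip 0.131 78.1 t 7.3
[ 0.521 -0.127  0.23 ] slide [ -0.9   0.2 -77.4] mm rows>= 2
[0.47 0.2  0.23] slide [1.889e+02 2.717e+02 2.000e-01] mm rows>= 6
[-0.35776714  0.20857158  0.57863937  1.82779092 -0.12550964  1.14122444
  1.38069886]
```

```bash
python3 -m creep '{"slide":[[0,0,-0.03],[0,0,-0.035],[0.02,0.03,-0.012],[0.034,0.049,0],[0.034,0.049,0],[0.034,0.049,0],[0.034,0.049,0],[0.033,0.046,0]],"twist":[0,0,0,0,0,0,0,0]}'
python3 -m creep '{"slide":[[0,0,0],[0,0,0],[0,0,0],[0,0,0],[0,0,0],[0,0,0],[0,0,0],[0,0,0]],"twist":[-7,-9,-9,-9,-9,-7,-3,0]}'
python3 - <<'E'
from h import *
plan((.4955,.2278,.20))
E
python3 sc.py s3 | tail -16
python3 - <<'E'
from h import *
im=cv2.imread('pics/s3.png'); cv2.imwrite('pics/s3z.png',cv2.resize(im[200:440,150:420],None,fx=2.5,fy=2.5,interpolation=2))
E
```

```text
clock: 8.3
position: [0.4679, 0.2022, 0.228]
ee_rot: [0.225, 0.974, -0.001, -0.001]
ft_force: [1.7, -0.7, -1.6]
grip_width: 0.129
grasp_force: 78.2
clock: 9.3
position: [0.4686, 0.2001, 0.2281]
ee_rot: [-0.233, 0.972, -0.0, -0.001]
ft_force: [-0.2, -0.2, -1.8]
grip_width: 0.127
grasp_force: 78.3
pos [0.4686 0.2001 0.2281] tool y angle after twist 117.0 F [-0.2 -0.2 -1.8] grip 0.127 78.3 t 9.3
[0.496 0.228 0.2  ] slide [-36.6  12.5  28. ] mm rows>= 1
pos [0.4686 0.2001 0.2281] tool y angle after twist 117.0 F [-0.2 -0.2 -1.8] grip 0.127 78.3 t 9.3
-30 10 z 5/50/95% [ -4. 195. 196.] y [ 4. 38.]
-18 19 z 5/50/95% [ -4. 195. 196.] y [ 5. 42.]
-6 42 z 5/50/95% [-28. 191. 196.] y [-8. 62.]
6 459 z 5/50/95% [-33.  -5.  47.] y [-46.  48.]
18 573 z 5/50/95% [-37. -29.  25.] y [-48.  49.]
30 524 z 5/50/95% [-43. -37.   7.] y [-48.  48.]
42 501 z 5/50/95% [-48. -42.  -1.] y [-48.  48.]
54 510 z 5/50/95% [-53. -47.  -7.] y [-48.  48.]
66 500 z 5/50/95% [-58. -52. -11.] y [-48.  48.]
78 447 z 5/50/95% [-61. -49. -16.] y [-48.  48.]
90 398 z 5/50/95% [-59. -30. -18.] y [-48.  48.]
102 436 z 5/50/95% [-63.  -4.   2.] y [-47.  47.]
114 426 z 5/50/95% [-8. -4. -1.] y [-46.  47.]
126 97 z 5/50/95% [-10.  -7.  -5.] y [-45.  46.]
px 226 336 186 320
```

View pics/s3z.png

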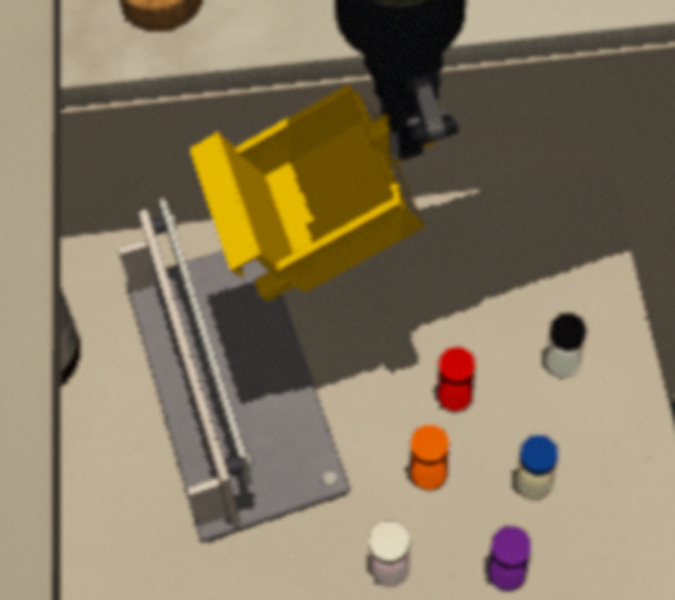

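The bin hangs pitched in the grip, its lip (image (225,200)) facing the rail (205,330), with the vials untouched. I'll measure lip against rail in this same camera.

```bash
cat > rel.py <<'E'
from h import *
import sys
o=manip.get_obs(); R=Ro.from_quat(o['ee_rot']).as_matrix(); plan()
im,d,P=shot('scene'); X=pts(d,P); A=(X-o['position'])@R*[-1000,1000,-1000]
hsv=cv2.cvtColor(im,cv2.COLOR_BGR2HSV); yel=(cv2.inRange(hsv,(20,120,30),(35,255,255))>0)
# rail: grey points near the expected top height, near the expected line
c=np.array([.598,.280]); a=np.radians(27); B=X[...,:2]-c
bx=B@[np.cos(a),np.sin(a)]; by=B@[-np.sin(a),np.cos(a)]
m=(~yel)&(d>0)&(abs(bx)<.007)&(abs(by)<.12)&(X[...,2]>.102)&(X[...,2]<.115)
q=A[m]; p=np.polyfit(q[:,1],q[:,0],1)
print('rail n',m.sum(),'x at y=0 (mm back of TCP)',p[1].round(1),'skew deg',np.degrees(np.arctan(p[0])).round(2),'y range',np.percentile(q[:,1],[1,99]).round(0),'z rel TCP med/95',np.percentile(q[:,2],[50,95]).round(1),'abs z',np.median(X[m][:,2]).round(4), 'bx rms mm',(bx[m].mean()*1000).round(2),(bx[m].std()*1000).round(2))
m=yel&(A[...,0]>100)&(A[...,0]<140)&(abs(A[...,1])<50)&(A[...,2]>-16)&(A[...,2]<4); q=A[m]
p=np.polyfit(q[:,1],q[:,0],1); print('lip n',len(q),'skew',np.degrees(np.arctan(p[0])).round(2),'x 2/98',np.percentile(q[:,0]-p[0]*q[:,1],[1,50,99]).round(1),'x-z slope deg',np.degrees(np.arctan(-np.polyfit(q[:,0],q[:,2],1)[0])).round(1),'y',np.percentile(q[:,1],[1,99]).round(1))
for k in(102,105,108,111,114,117,120,123,126,129,132):
    s=q[abs(q[:,0]-k)<1.5]; print(k,len(s),s[:,2].mean().round(1) if len(s) else '',end=' | ')
E
python3 rel.py
```

```text
pos [0.4688 0.2001 0.2283] tool y angle after twist 116.94 F [-0.4 -0.  -1.4] grip 0.123 78.3 t 9.35
rail n 269 x at y=0 (mm back of TCP) 151.9 skew deg -0.11 y range [-90. 116.] z rel TCP med/95 [-121.1 -117.8] abs z 0.1069 bx rms mm 0.21 1.19
lip n 872 skew -0.06 x 2/98 [102.5 116.3 128.6] x-z slope deg -0.3 y [-47.5  47.7]
102 36 -14.2 | 105 81 -9.6 | 108 86 -2.5 | 111 105 -0.4 | 114 103 -1.6 | 117 103 -3.0 | 120 99 -4.4 | 123 108 -5.7 | 126 103 -6.8 | 129 48 -7.6 | 132 0  |
```

Pitch is 23.1°, so the feet would clear the rail by only about 1 mm. I'll bring the feet close above the rack's base and loosen the grip, so the back settles a few degrees lower.

```bash
python3 -m creep '{"slide":[[0,0.005,0.03],[0,0.005,0.045],[0,0.0025,0.045],[0,0,0.02],[0,0,0],[0,0,0]],"twist":[0,0,0,0,0,0]}'
python3 -m creep '{"slide":[[0,0,0],[0,0,0],[0,0,0],[0,0,0]],"twist":[0,0,0,0]}' 14 20
python3 rel.py
```

```text
clock: 10.15
position: [0.4643, 0.2117, 0.0906]
ee_rot: [-0.233, 0.972, 0.0, 0.001]
ft_force: [-0.6, -0.2, -2.0]
grip_width: 0.132
grasp_force: 78.3
clock: 10.65
position: [0.4637, 0.2115, 0.0899]
ee_rot: [-0.233, 0.972, 0.0, 0.0]
ft_force: [-1.3, -0.6, 0.9]
grip_width: 0.139
grasp_force: 2.6
pos [0.4637 0.2115 0.0899] tool y angle after twist 117.0 F [-1.3 -0.6  0.9] grip 0.139 2.6 t 10.65
rail n 269 x at y=0 (mm back of TCP) 151.0 skew deg -0.06 y range [-103.  103.] z rel TCP med/95 [17.4 20.2] abs z 0.1073 bx rms mm 0.22 1.19
lip n 537 skew -0.56 x 2/98 [103.4 113.2 125.3] x-z slope deg 10.7 y [-47.6  47.1]
102 7 -15.4 | 105 66 -13.0 | 108 89 -9.1 | 111 84 -10.5 | 114 88 -11.5 | 117 85 -13.0 | 120 58 -13.9 | 123 47 -14.6 | 126 13 -14.9 | 129 0  | 132 0  |
```

```bash
python3 -m creep '{"slide":[[0,0,0],[0,0,0],[0,0,0]],"twist":[0,0,0]}' 5 80
python3 -m creep '{"slide":[[0,0,-0.025],[0,0,-0.04],[0,0,-0.025],[0,0,0],[0,0,0]],"twist":[0,0,0,0,0]}'
sed -i 's/\[\.\.\.,2\]>-16/[...,2]>-26/' rel.py; python3 rel.py; python3 sc.py s4 | grep -E '^(18|30|42|54|66|78) '
```

```text
clock: 11.08
position: [0.4637, 0.2115, 0.0898]
ee_rot: [-0.233, 0.972, 0.0, 0.0]
ft_force: [-1.6, -0.5, 3.6]
grip_width: 0.128
grasp_force: 78.0
clock: 11.7
position: [0.4632, 0.2112, 0.1784]
ee_rot: [-0.234, 0.972, -0.0, -0.001]
ft_force: [0.2, 0.0, -1.8]
grip_width: 0.131
grasp_force: 78.0
pos [0.4632 0.2112 0.1784] tool y angle after twist 117.01 F [ 0.2  0.  -1.8] grip 0.131 78.0 t 11.7
rail n 267 x at y=0 (mm back of TCP) 151.7 skew deg -0.06 y range [-103.  103.] z rel TCP med/95 [-71.1 -67.8] abs z 0.1071 bx rms mm 0.21 1.19
lip n 829 skew 0.18 x 2/98 [100.3 114.  126.2] x-z slope deg 4.5 y [-47.8  47. ]
102 81 -18.9 | 105 82 -13.1 | 108 93 -9.0 | 111 97 -10.8 | 114 99 -12.1 | 117 101 -13.4 | 120 96 -15.3 | 123 106 -16.8 | 126 60 -17.6 | 129 0  | 132 0  | 18 538 z 5/50/95% [-43. -35.  22.] y [-47.  49.]
30 495 z 5/50/95% [-49. -42.  -0.] y [-48.  48.]
42 478 z 5/50/95% [-56. -49.  -7.] y [-48.  48.]
54 483 z 5/50/95% [-62. -55. -11.] y [-48.  48.]
66 468 z 5/50/95% [-68. -61. -19.] y [-48.  48.]
78 386 z 5/50/95% [-64. -49. -24.] y [-48.  48.]
```

```bash
python3 -m creep '{"slide":[[-0.015,0,0],[-0.020,0,0.01],[-0.004,0,0.02],[0,0,0.003],[0,0,0],[0,0,0]],"twist":[0,0,0,0,0,0]}'
python3 rel.py; python3 sc.py s5 >/dev/null
```

```text
clock: 12.55
position: [0.4988, 0.2293, 0.1475]
ee_rot: [-0.233, 0.972, 0.0, 0.001]
ft_force: [0.5, -0.5, -2.2]
grip_width: 0.129
grasp_force: 77.9
pos [0.4988 0.2293 0.1475] tool y angle after twist 117.0 F [ 0.5 -0.5 -2.2] grip 0.129 77.9 t 12.55
rail n 145 x at y=0 (mm back of TCP) 111.6 skew deg -0.07 y range [-103.  104.] z rel TCP med/95 [-40.2 -37.6] abs z 0.1074 bx rms mm 0.21 1.19
lip n 810 skew 0.24 x 2/98 [100.2 113.4 126. ] x-z slope deg 3.2 y [-47.9  47.5]
102 82 -19.3 | 105 92 -13.2 | 108 92 -9.1 | 111 92 -10.4 | 114 97 -12.1 | 117 95 -13.4 | 120 95 -15.3 | 123 95 -16.8 | 126 54 -17.7 | 129 0  | 132 0  |
```

View pics/s5_c.png

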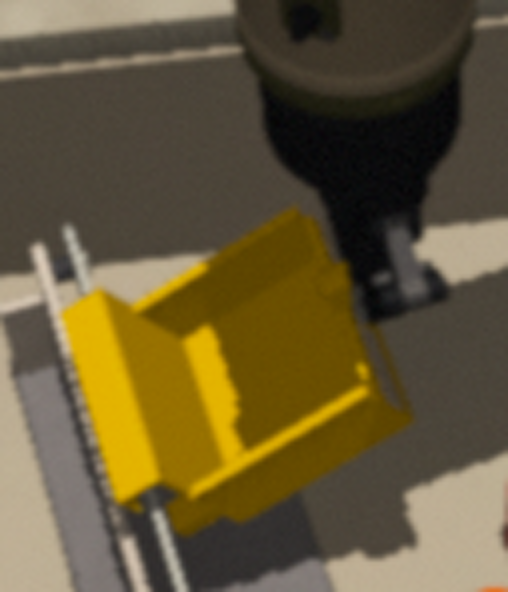

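The lip (125,500 in the crop) sits squarely above the rail (155,500). Lower slowly, watching the force.

```bash
python3 -m creep '{"slide":[[0.001,0,0.004],[0,0,0.004],[0,0,0.004],[0,0,0.004],[0,0,0]],"twist":[0,0,0,0,0]}'
python3 -m creep '{"slide":[[0,0,0.003],[0,0,0.003],[0,0,0]],"twist":[0,0,0]}'
```

```text
clock: 13.28
position: [0.4973, 0.2286, 0.1303]
ee_rot: [-0.233, 0.972, -0.0, -0.0]
ft_force: [-0.3, -0.1, -1.5]
grip_width: 0.127
grasp_force: 77.9
clock: 13.65
position: [0.4975, 0.2287, 0.1245]
ee_rot: [-0.234, 0.972, -0.0, -0.0]
ft_force: [0.3, 0.1, -1.3]
grip_width: 0.127
grasp_force: 77.9
```

```bash
python3 -m creep '{"slide":[[0,0,0.002],[0,0,0]],"twist":[0,0]}'; python3 -m creep '{"slide":[[0,0,0.002],[0,0,0]],"twist":[0,0]}'; python3 rel.py
```

```text
clock: 13.9
position: [0.498, 0.229, 0.1231]
ee_rot: [-0.234, 0.972, 0.0, 0.001]
ft_force: [0.2, 1.0, 0.9]
grip_width: 0.128
grasp_force: 78.5
clock: 14.15
position: [0.4985, 0.2292, 0.1216]
ee_rot: [-0.234, 0.972, 0.0, 0.001]
ft_force: [0.0, -0.3, 6.4]
grip_width: 0.127
grasp_force: 79.3
pos [0.4985 0.2292 0.1216] tool y angle after twist 117.01 F [ 0.  -0.3  6.4] grip 0.127 79.3 t 14.15
rail n 145 x at y=0 (mm back of TCP) 111.9 skew deg -0.07 y range [-105.  104.] z rel TCP med/95 [-14.8 -12.4] abs z 0.1071 bx rms mm 0.26 1.18
lip n 791 skew 0.09 x 2/98 [100.3 113.7 126.2] x-z slope deg 0.8 y [-47.5  46.9]
102 84 -18.6 | 105 84 -12.8 | 108 86 -8.0 | 111 95 -8.5 | 114 89 -10.7 | 117 90 -12.0 | 120 94 -13.6 | 123 94 -15.0 | 126 62 -16.2 | 129 0  | 132 0  |
```

Seated: the upward force has risen to 6.4 N. Now loosen and swing down along the arc.

```bash
python3 -m creep '{"slide":[[0,0,0],[0,0,0],[0,0,0]],"twist":[0,0,0]}' 14 20
python3 -m creep '{"slide":[[0.0025,0,0.0015],[0.0025,0,0.002],[0.0014,0,0.004],[0.0013,0,0.004],[0.001,0,0.004],[0.001,0,0.0043],[0,0,0]],"twist":[0,0,0,0,0,0,0]}'
python3 rel.py
```

```text
clock: 14.58
position: [0.4973, 0.2286, 0.1204]
ee_rot: [-0.233, 0.972, -0.0, -0.0]
ft_force: [0.4, 0.0, -1.0]
grip_width: 0.137
grasp_force: 2.3
clock: 15.45
position: [0.4886, 0.2241, 0.1004]
ee_rot: [-0.233, 0.972, -0.0, -0.0]
ft_force: [0.3, 0.7, -0.3]
grip_width: 0.143
grasp_force: 2.2
pos [0.4886 0.2241 0.1004] tool y angle after twist 117.0 F [ 0.3  0.7 -0.3] grip 0.143 2.2 t 15.45
rail n 146 x at y=0 (mm back of TCP) 123.1 skew deg -0.06 y range [-104.  104.] z rel TCP med/95 [6.9 9.6] abs z 0.1072 bx rms mm 0.23 1.19
lip n 241 skew 2.39 x 2/98 [ 98.7 105.7 127. ] x-z slope deg -41.6 y [-49.3  48.4]
102 58 -20.0 | 105 76 -13.5 | 108 76 -3.0 | 111 13 -1.8 | 114 5 -19.3 | 117 2 -17.2 | 120 0  | 123 0  | 126 1 -12.9 | 129 6 -1.1 | 132 0  |
```

```bash
python3 -m creep '{"slide":[[0.0006,0,0.0043],[0.0005,0,0.0043],[0.0003,0,0.0044],[0.0002,0,0.0044],[0,0,0.0044],[0,0,0.0044],[0,0,0.0044],[0,0,0]],"twist":[0,0,0,0,0,0,0,0]}'
sed -i 's/\[\.\.\.,2\]>-26/[...,2]>36/;s/\[\.\.\.,2\]<4)/[...,2]<60)/' rel.py; python3 rel.py; python3 sc.py s6 | grep -vE '^pos'
```

```text
clock: 16.5
position: [0.4871, 0.2234, 0.0697]
ee_rot: [-0.233, 0.972, -0.0, -0.001]
ft_force: [-1.7, -0.4, -1.0]
grip_width: 0.139
grasp_force: 2.4
pos [0.4871 0.2234 0.0697] tool y angle after twist 117.0 F [-1.7 -0.4 -1. ] grip 0.139 2.4 t 16.5
rail n 146 x at y=0 (mm back of TCP) 124.7 skew deg -0.06 y range [-105.  105.] z rel TCP med/95 [37.4 40. ] abs z 0.107 bx rms mm 0.21 1.18
lip n 660 skew -0.08 x 2/98 [109.5 120.3 131.1] x-z slope deg 3.2 y [-47.3  47.4]
102 0  | 105 0  | 108 7 41.3 | 111 90 42.2 | 114 90 42.5 | 117 87 42.5 | 120 93 41.7 | 123 89 41.6 | 126 90 41.5 | 129 90 41.5 | 132 24 41.3 | -6 10 z 5/50/95% [-72. 194. 197.] y [-58.  43.]
6 132 z 5/50/95% [-74.  11. 195.] y [-79.  39.]
18 437 z 5/50/95% [-23.   3.  29.] y [-47.  48.]
30 405 z 5/50/95% [-25. -20.  19.] y [-48.  48.]
42 398 z 5/50/95% [-25. -21.  18.] y [-47.  48.]
54 404 z 5/50/95% [-25. -21.  18.] y [-48.  48.]
66 411 z 5/50/95% [-26. -21.  18.] y [-48.  48.]
78 407 z 5/50/95% [-26. -21.  18.] y [-48.  48.]
90 415 z 5/50/95% [-26. -22.  18.] y [-48.  48.]
102 372 z 5/50/95% [-26.  10.  44.] y [-78.  48.]
114 399 z 5/50/95% [-6. 41. 44.] y [-46.  46.]
126 269 z 5/50/95% [-62.  40.  44.] y [-74.  46.]
px 218 317 269 366
```

View pics/s6_c.png

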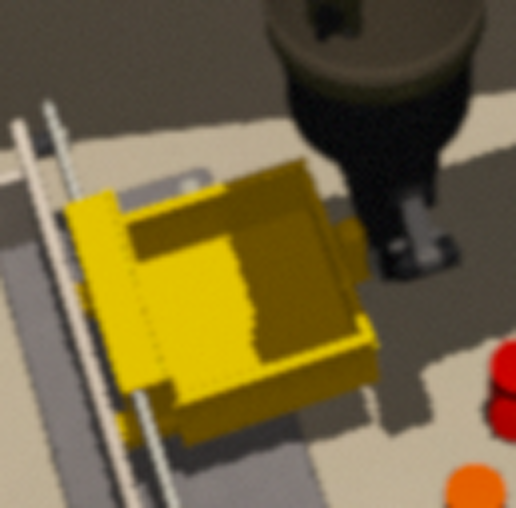

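The bin hangs nearly level: the lip is on the rail at (130,380) and a foot is under it at (130,430). A last small press down, then release.

```bash
python3 -m creep '{"slide":[[0,0,0.002],[0,0,0.0015],[0,0,0]],"twist":[0,0,0]}'
python3 -m creep '{"slide":[[0,0,0],[0,0,0],[0,0,0]],"twist":[0,0,0]}' 35
python3 -m creep '{"slide":[[0,0,-0.03],[0,0,-0.05],[0,0,-0.05],[0,0,0]],"twist":[0,0,0,0]}'
sed -i 's/>36)/>-95)/;s/\[\.\.\.,2\]<60)/[...,2]<-60)/' rel.py; python3 rel.py; python3 sc.py s7 | grep -E '^(18|30|42|54|66|78|90|114|126) '
python3 - <<'E'
from h import *
plan((.45,.28,.19),(.36,.322,.19),twist=-27)
print(manip.get_obs()['joint_pos'])
E
```

```text
clock: 16.98
position: [0.4875, 0.2235, 0.0667]
ee_rot: [-0.233, 0.972, -0.0, -0.0]
ft_force: [-1.5, -2.1, 1.1]
grip_width: 0.141
grasp_force: 3.3
clock: 17.35
position: [0.4876, 0.2238, 0.0669]
ee_rot: [-0.234, 0.972, 0.0, 0.0]
ft_force: [0.4, -0.4, 0.0]
grip_width: 0.35
grasp_force: 0.0
clock: 17.85
position: [0.4895, 0.2247, 0.201]
ee_rot: [-0.233, 0.972, 0.001, 0.004]
ft_force: [-0.5, 0.4, -0.4]
grip_width: 0.346
grasp_force: 0.0
pos [0.4895 0.2247 0.201 ] tool y angle after twist 117.0 F [-0.5  0.4 -0.4] grip 0.346 0.0 t 17.85
rail n 145 x at y=0 (mm back of TCP) 121.3 skew deg -0.07 y range [-104.  103.] z rel TCP med/95 [-94.9 -91.8] abs z 0.1071 bx rms mm 0.24 1.24
lip n 655 skew 0.1 x 2/98 [104.4 115.2 126.1] x-z slope deg 0.5 y [-47.5  46.8]
102 0  | 105 66 -90.4 | 108 90 -90.4 | 111 90 -90.4 | 114 90 -90.9 | 117 87 -90.4 | 120 91 -90.6 | 123 88 -90.3 | 126 53 -90.9 | 129 0  | 132 0  | 18 501 z 5/50/95% [-155. -136. -108.] y [-48.  48.]
30 404 z 5/50/95% [-156. -151. -111.] y [-48.  48.]
42 394 z 5/50/95% [-156. -152. -113.] y [-48.  48.]
54 399 z 5/50/95% [-156. -152. -113.] y [-48.  48.]
66 413 z 5/50/95% [-157. -152. -113.] y [-48.  48.]
78 406 z 5/50/95% [-157. -152. -113.] y [-48.  48.]
90 420 z 5/50/95% [-157. -152. -113.] y [-50.  48.]
114 415 z 5/50/95% [-149.  -88.  -85.] y [-67.  46.]
126 146 z 5/50/95% [-155. -142.  -86.] y [-46.  46.]
pos [0.4876 0.2237 0.1969] tool y angle after twist 144.01 F [-1.2 -1.1 -0.8] grip 0.353 0.0 t 17.95
[0.45 0.28 0.19] slide [-23.4  63.5   6.9] mm rows>= 2
[0.36  0.322 0.19 ] slide [18.9 97.5 -0. ] mm rows>= 2
[-0.74254811  0.15555885  0.25182247  1.75778888 -0.04128134  1.23240985
  1.56222119]
```

The bin hangs level and square, released. Now find the blue cap precisely.

Run:
```python
from h import *
im,d,P=shot('scene'); X=pts(d,P); hsv=cv2.cvtColor(im,cv2.COLOR_BGR2HSV)
m=(cv2.inRange(hsv,(100,120,30),(125,255,255))>0)&(d>0)&(X[...,2]>.045)&(X[...,2]<.07)&(abs(X[...,0]-.36)<.04)&(abs(X[...,1]-.322)<.04)
q=X[m]; t=q[q[:,2]>.051]; (c,r)=cv2.minEnclosingCircle((t[:,:2]*1000).astype(np.float32))
print(len(q),len(t),t.mean(0).round(4),c,r)
plan((.36,.322,.20))
```

```text
160 143 [0.3599 0.3244 0.0532] (359.1908264160156, 324.066162109375) 12.87048053741455
pos [0.4871 0.2235 0.196 ] tool y angle after twist 117.01 F [-0.4  0.9 -0.3] grip 0.346 0.0 t 18.0
[0.36  0.322 0.2  ] slide [ 68.5 145.5  -3.9] mm rows>= 3
```

```bash
python3 -m creep '{"slide":[[0.020,0.045,0],[0.024,0.052,0],[0.022,0.046,0],[0.002,0.005,0],[0,0,0],[0,0,0]],"twist":[0,0,0,0,0,0]}' 60 30
python3 - <<'E'
from h import *
plan((.3595,.3243,.09),(.3595,.3243,.019))
E
```

```text
clock: 18.75
position: [0.3607, 0.3234, 0.1963]
ee_rot: [-0.232, 0.973, -0.0, -0.0]
ft_force: [0.3, -0.2, -0.6]
grip_width: 0.599
grasp_force: 0.0
pos [0.3607 0.3234 0.1963] tool y angle after twist 116.88 F [ 0.3 -0.2 -0.6] grip 0.599 0.0 t 18.75
[0.36  0.324 0.09 ] slide [  0.6   1.4 106.3] mm rows>= 2
[0.36  0.324 0.019] slide [-0.  0. 71.] mm rows>= 2
```

```bash
python3 -m creep '{"slide":[[0.0006,0.0014,0.045],[0,0,0.05],[0,0,0.04],[0,0,0.03],[0,0,0.013],[0,0,0]],"twist":[0,0,0,0,0,0]}'
python3 -m creep '{"slide":[[0,0,0],[0,0,0],[0,0,0],[0,0,0]],"twist":[0,0,0,0]}' 20 30
```

```text
clock: 19.5
position: [0.3589, 0.3249, 0.0185]
ee_rot: [-0.233, 0.972, -0.0, -0.0]
ft_force: [-0.2, 0.1, 0.3]
grip_width: 0.598
grasp_force: 0.0
clock: 20.0
position: [0.3593, 0.3263, 0.0202]
ee_rot: [-0.233, 0.972, 0.001, 0.001]
ft_force: [0.4, -1.2, 7.1]
grip_width: 0.306
grasp_force: 29.5
```

```bash
python3 -m creep '{"slide":[[0,0,-0.02],[0,0,-0.045],[0,0,-0.05],[0,0,-0.045],[0,0,-0.02],[0,0,0]],"twist":[0,0,0,0,0,0]}' - 40
python3 - <<'E'
from h import *
plan((.5455,.2532,.19))
E
```

```text
clock: 20.75
position: [0.3592, 0.3263, 0.2007]
ee_rot: [-0.233, 0.972, 0.001, 0.002]
ft_force: [-0.1, -0.3, -0.4]
grip_width: 0.303
grasp_force: 39.4
pos [0.3592 0.3263 0.2007] tool y angle after twist 117.01 F [-0.1 -0.3 -0.4] grip 0.303 39.4 t 20.75
[0.546 0.253 0.19 ] slide [-132.8 -149.7   10.9] mm rows>= 4
```

```bash
python3 -m creep '{"slide":[[-0.022,-0.025,0],[-0.033,-0.037,0],[-0.033,-0.037,0],[-0.028,-0.033,0],[-0.014,-0.015,0],[-0.003,-0.003,0.010],[0,0,0],[0,0,0]],"twist":[0,0,0,0,0,0,0,0]}'
python3 - <<'E'
from h import *
plan((.5455,.2532,.068))
im,d,P=shot('scene'); cv2.imwrite('pics/s8c.png',cv2.resize(im[180:440,150:400],None,fx=2.3,fy=2.3,interpolation=2))
E
```

```text
clock: 21.75
position: [0.544, 0.2532, 0.1885]
ee_rot: [-0.234, 0.972, 0.0, -0.0]
ft_force: [0.2, 0.0, -0.2]
grip_width: 0.303
grasp_force: 39.4
pos [0.544  0.2532 0.1885] tool y angle after twist 117.09 F [ 0.2  0.  -0.2] grip 0.303 39.4 t 21.75
[0.546 0.253 0.068] slide [ -1.4  -0.7 120.5] mm rows>= 2
```

View pics/s8c.png

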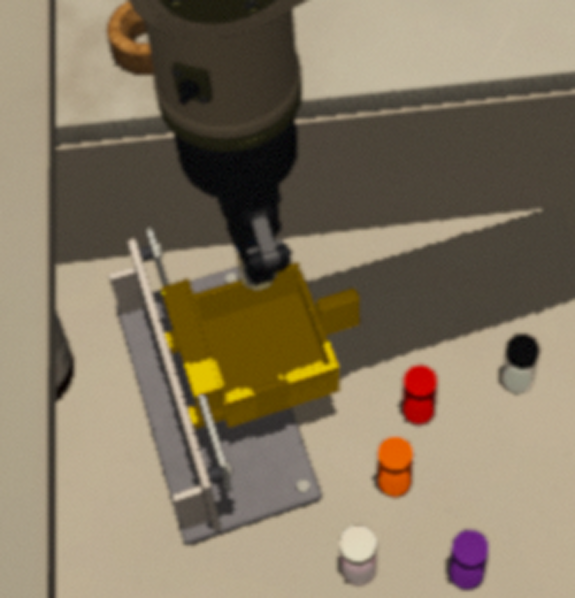

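The bin hangs in place with the vial above it at (262,265), and the other vials are standing untouched. Lower it in.

```bash
python3 -m creep '{"slide":[[-0.0014,-0.0007,0.035],[0,0,0.035],[0,0,0.025],[0,0,0.015],[0,0,0.007],[0,0,0.002],[0,0,0]],"twist":[0,0,0,0,0,0,0]}'
python3 -m creep '{"slide":[[0,0,0.0015],[0,0,0]],"twist":[0,0]}'
```

```text
clock: 22.68
position: [0.5471, 0.2526, 0.0706]
ee_rot: [-0.233, 0.972, 0.0, 0.001]
ft_force: [-0.3, -0.6, -0.3]
grip_width: 0.305
grasp_force: 39.4
clock: 22.92
position: [0.5468, 0.2524, 0.0685]
ee_rot: [-0.233, 0.972, 0.0, 0.0]
ft_force: [-0.5, -0.4, -0.4]
grip_width: 0.301
grasp_force: 39.4
```

```bash
python3 -m creep '{"slide":[[0,0,0.0015],[0,0,0]],"twist":[0,0]}'
python3 -m creep '{"slide":[[0,0,0.0015],[0,0,0]],"twist":[0,0]}'
```

```text
clock: 23.18
position: [0.5471, 0.2525, 0.0682]
ee_rot: [-0.233, 0.972, 0.0, 0.0]
ft_force: [-5.1, -1.7, 10.8]
grip_width: 0.301
grasp_force: 40.6
clock: 23.42
position: [0.5473, 0.2526, 0.0681]
ee_rot: [-0.233, 0.972, 0.001, 0.001]
ft_force: [-9.4, -5.0, 23.5]
grip_width: 0.302
grasp_force: 41.9
```

```bash
python3 -m creep '{"slide":[[0,0,-0.0015],[0,0,-0.001],[0,0,0]],"twist":[0,0,0]}'
python3 -m creep '{"slide":[[0,0,0],[0,0,0],[0,0,0],[0,0,0]],"twist":[0,0,0,0]}' 48
python3 -m creep '{"slide":[[0,0,-0.02],[0,0,-0.04],[0,0,-0.05],[0,0,-0.03],[0,0,0]],"twist":[0,0,0,0,0]}'
python3 -m creep '{"slide":[[0.05,0,0],[0.06,0,0],[0.06,0,0],[0.02,0,0],[0,0,0],[0,0,0]],"twist":[0,0,0,0,0,0]}'
python3 - <<'E'
from h import *
im,d,P=shot('scene','fin'); X=pts(d,P); hsv=cv2.cvtColor(im,cv2.COLOR_BGR2HSV)
a=np.radians(27); B=(X-[.598,.280,.1075]); L=np.stack([B[...,0]*np.cos(a)+B[...,1]*np.sin(a),-B[...,0]*np.sin(a)+B[...,1]*np.cos(a),B[...,2]],-1)*1000
near=(d>0)&(abs(L[...,1])<60)&(L[...,0]>-120)&(L[...,0]<15)&(L[...,2]>-70)&(L[...,2]<30)
y=near&(cv2.inRange(hsv,(20,120,30),(35,255,255))>0)
l=L[y&(L[...,2]>-6)&(L[...,0]>-20)]; print('lip top',len(l),l.mean(0).round(1),np.percentile(l,[1,99],axis=0).round(1).tolist(),'skew',np.degrees(np.polyfit(l[:,1],l[:,0],1)[0]).round(2))
f=L[y&(L[...,2]<-54)]; print('floor slope deg',np.degrees(np.polyfit(f[:,0],f[:,2],1)[0]).round(2),f.mean(0).round(1))
b=L[near&(cv2.inRange(hsv,(100,120,25),(125,255,255))>0)]; print('blue',len(b),b.mean(0).round(1),np.percentile(b[:,2],[5,50,95]).round(1))
plan(); v,u=np.nonzero(near)
cv2.imwrite('pics/finc.png',cv2.resize(im[240:400,180:400],None,fx=3,fy=3,interpolation=2))
E
```

```text
clock: 23.8
position: [0.547, 0.2525, 0.0682]
ee_rot: [-0.233, 0.972, 0.0, 0.0]
ft_force: [-1.4, -0.7, 6.5]
grip_width: 0.302
grasp_force: 39.7
clock: 24.3
position: [0.5467, 0.2523, 0.0677]
ee_rot: [-0.233, 0.972, 0.0, -0.0]
ft_force: [-0.6, 0.0, 0.2]
grip_width: 0.479
grasp_force: 0.0
clock: 24.92
position: [0.5479, 0.2528, 0.2106]
ee_rot: [-0.233, 0.972, 0.001, 0.002]
ft_force: [-0.3, 0.2, -0.1]
grip_width: 0.48
grasp_force: 0.0
clock: 25.68
position: [0.378, 0.1664, 0.2075]
ee_rot: [-0.234, 0.972, -0.0, -0.0]
ft_force: [-0.9, -0.3, 0.2]
grip_width: 0.479
grasp_force: 0.0
lip top 673 [-5.8  1.9  3.7] [[-16.6, -46.6, -3.5], [5.1, 47.3, 7.5]] skew 0.03
floor slope deg 0.72 [-57.6  -4.4 -61.4]
blue 147 [-59.4   0.1  -6.5] [-10.1  -6.2  -3.3]
pos [0.3781 0.1664 0.2075] tool y angle after twist 117.01 F [-0.4 -0.   0.4] grip 0.483 0.0 t 25.73
```

View pics/finc.png

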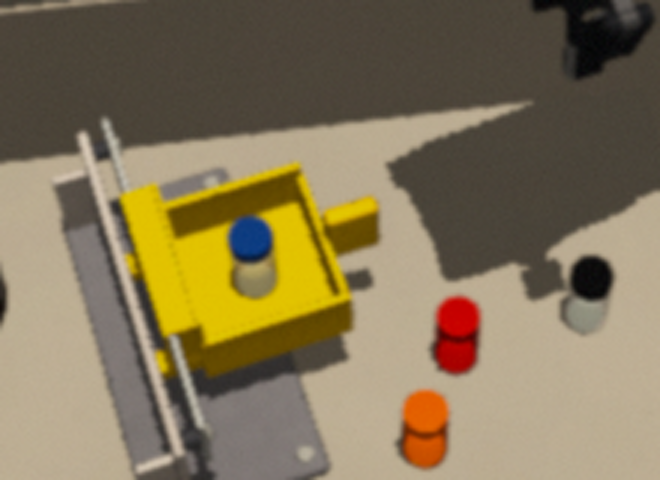

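The vial stands upright at the bin's centre (250,255). The bin hangs level and square with its lip on the rail, and the arm is clear.

```bash
python3 -c "
from workcell import manip
print(manip.hand_in())"
```

```text
the job is handed in; nothing more can be done
None
```

I hung the yellow bin level on the rail, stood the blue-capped vial upright in it without touching the other vials, and handed in at about 26 s of the 53 s allowed; the interface gave no verdict.

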